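# Check the folding lid stay of the gauge chest

## Robot

A 7-joint arm with a two-finger parallel gripper is mounted at the origin on a cart in front of the work surface, level with it; the furniture and walls round the work are solid. World frame = base frame: x ahead of the robot, y to its left, z up, the work surface at z = 0. Lengths are in m, angles in rad, forces in N, time in s.
With the tool pointing down it reaches from about 0.425 to 0.925 m from the base axis. Payload 6.8 kg.
Tool frame: the origin (TCP) lies at the very end of the fingers, on their centre line; the grasp point (between the pads) lies 19 mm behind it (r.grip_depth is the distance from the TCP to the grasp point, in m); z points along the fingers, y is the direction in which the jaws open and shut (so a half turn about z gives the same grasp; the last joint's range is limited). The gripper opens to 85 mm and grips with 20 to 120 N. Pads are 22 mm wide; open, the fingers measure 114 mm over their backs; the gripper's body (76 mm by 85 mm) begins 54 mm behind the grasp point. The pads swing forward as they close: fully open they stand 13 mm farther back than shut.
Start: joints at [1.06, 0.477, 0.022, 1.555, -0.011, 1.109, -0.083], TCP at [0.265, -0.621, 0.231] pointing down, gripper open.
Joint ranges: [-2.96, 2.96], [-0.34, 2.1], [-1.41, 1.46], [0.24, 2.44], [-1.37, 4.51], [0.17, 1.92], [-2.96, 2.96]. Speed limits (rad/s): [2.39, 2.39, 3.14, 3.14, 3.14, 3.14, 3.14].

## Interface

Orientations are given as a rotation vector (axis times angle).
In Python, from bench import r, grab_frame gives the robot as it stands. The module is installed in compiled form; this text tells all that it offers.
- The arm moves only by the tool play_rows, never from a script. Its argument "increments" is a list of rows, each a list of 7 numbers: the shift along the tool's x, y, z in mm, then the turn, a rotation vector about the tool's x, y, z in rad, then the closure in counts, from 0 (fully open) to 255 (shut). In form: [[tx, ty, tz, rx, ry, rz, claw], ...]. A call has 1 to 5 rows; each row shifts and turns the pose as measured when the row begins, along the tool's axes as they then stand; what a row does not reach is not made up. A row lasts 1/10 s, in which the tool goes at most 50 mm and 8.59 degrees, less where a joint would pass 70% of its speed; a pose out of reach is approached as far as the arm can. A call is refused whole if a number of a shift passes 50 or a number of a turn 0.15, either way. A call with a gripper value outside its range is refused whole. The fingers move at their own pace and stop on an object; "force" is the grip in N (left out, the last holds). Time passes only in rows, so rows that do not move let the fingers close. It gives the time, the measured TCP pose, the force and the opening at its end, in the units of the state.
- r.get_obs(): the state, without advancing time (a new reading comes with each control period).
- grab_frame(name): name is "scene" or "top" or "wrist"; returns a dict with "color" (400x640x3 uint8, blue, green, red), "depth" (400x640 float32, m along the optical axis (not along the pixel's ray), 0 where there is no reading), "K" (3x3 intrinsics, pixels), "k1" (the pictures are not rectified: a ray, as slopes to the right and down, at radius r is drawn at 1 + k1 r^2 times it, then the intrinsics apply), "T" (4x4, takes a point from camera to world coordinates). Camera axes: x right, y up, looking along -z (the intrinsics and any distortion apply to the point x, -y, -z); pixel columns grow to the right and rows downward; lengths in m; the calibration is good to about 2 mm. A picture is of the moment at which its call begins.
- r.hand_in(): hands the job in, once; it reports no verdict.
The state is a dict: "clock": time; "joints": joint angles; "qvel": joint speeds; "tau": joint torques, N m; "tcp_pos": TCP position; "orientation": TCP orientation; "contact_force": force on the tool from outside, world axes, zero at the start; "moment": the same for the moment, N m; "grip_width": finger opening in m.
Only numpy, scipy, OpenCV 4.12 (cv2) and the standard library are available. Lean on these libraries where they do the work, as an engineer would, in place of code of your own. Each camera call takes 0.05 s, during which the arm holds its last target.

## Task

Check the lid stay of the small grey chest with the blue lid: raise the lid until the folding stay on its right side locks, and let go so that the lid stands open by itself. Then pull the stay's red grip back towards the front of the chest so that the knee folds, and leave the lid fully closed again. Do not disturb the other things on the bench.

Things in the scene. Friction and masses are not known exactly. Their poses are not given: they have to be found in the camera images.
- chest: small sheet-steel gauge chest, grey, 160 (x) x 200 (y) x 78 mm high, fixed to the bench. Origin at the centre of its underside; x axis points from its front (handle side, towards the robot) to its hinge side, y to its left, z up. A blue lid (166 x 208 x 6 mm) is hinged along its far top edge; on its right side (-y) is a two-bar folding stay with a red grip
- lid (a joint): lid angle, rad: 0 closed, grows as the front edge rises. The stay is straight (dead centre) at 1.25, as far as the lid goes. From about 1.20 a weak spring in the knee carries the stay through dead centre by itself; the lid then rests on the locked stay at about 1.22. Let go lower, it sinks slowly shut (damped). Lid weight about 0.5 kg
- lid_bar (a point): centre of the lid's black round handle bar, 12 mm thick, 110 mm long along the chest's y, 45 mm in front of the lid's front edge on two stems (95 mm clear between them). Moves with the lid on an arc of radius 210 mm about lid_hinge (closed: 5 mm above the hinge). Round: it can turn between the fingers while they keep pointing down
- lid_hinge (a point): middle of the lid's hinge line, fixed to the chest, 78 mm above the bench; the line runs along the chest's y
- knee (a joint): angle of the stay's knee, rad: 0 folded (lid closed), 2.64 straight (dead centre), 2.99 locked against its stop past dead centre. While it is locked the lid cannot be pushed down
- knee_grip (a point): centre of the red round grip at the stay's knee: 16 mm thick, 78 mm long along the chest's y, standing out to the right, its centre 73 mm beyond the lid's side edge. Moves on a 67 mm arc about stay_pivot. Locked: above and behind the pivot. Pulled forward (chest -x) with about 2 N it lifts the lid slightly and passes dead centre; carried on down its arc it closes the lid. Closed: 65 mm in front of the pivot, 16 mm above it
- stay_pivot (a point): point on the axis of the stay's foot pivot, in line with the middle of the red grip, fixed to the chest, 45 mm above the bench; the axis runs along the chest's y
- discs: loose stack of brown round abrasive discs, 69 mm across, 12 mm high, a bystander; origin under its centre
- brass_bush: loose brass bush (short tube), 32 mm across, 34 mm high, standing, a bystander; origin under its centre
- tape: loose roll of black tape, 62 mm across, 19 mm high, a bystander; origin under its centre

How it is judged:
By the outcome, as a careful person would: the job done as asked, in the order asked, and still so for the second after the job is handed in, with the robot touching nothing.
It also fails if it takes over 69 s, if anything falls off the work surface, if the arm or the gripper's body presses on something with over 40 N, if the wrist force passes 120 N, or if a joint passes its speed limit or range.

## Working session

There is one attempt and no reset: what is moved stays moved. The work goes in short steps, Python scripts to look and compute and a tool call to move; the robot and the scene stay as the last step left them, time stands still between calls to the robot, and variables do not carry over. Pictures are saved under pics/ and viewed, and the job is handed in when it is done.

Besides the shell and the picture viewer there is one more tool, called after "Request:" as a command line: name --pt "numbers of a row" for each row, then --argument value for the rest. play_rows: Moves the arm, as the interface text tells. Its arguments: {"type":"object","properties":{"increments":{"type":"array","items":{"type":"array","items":{"type":"number"}}},"force":{"type":"number"}},"required":["increments"]}

```bash
mkdir -p pics; ls
python3 - <<'E'
from bench import r,grab_frame
import cv2,numpy as np
print(r.get_obs())
for n in ("scene","top"):
    f=grab_frame(n); cv2.imwrite(f"pics/{n}0.png",f["color"]); np.savez(f"{n}0.npz",**f); print(n,f["K"],f["k1"],f["T"])
E
```

```text
pics
{'clock': 0.0, 'joints': array([ 1.05991876,  0.4777756 ,  0.02231808,  1.55643954, -0.01152381,
        1.10926067, -0.08308151]), 'qvel': array([-0.00132981, -0.00025029,  0.00035947,  0.00113734, -0.00082569,
        0.0005005 ,  0.00112821]), 'tau': array([-4.57312080e-04, -5.96453404e+01,  1.60743456e+00, -2.81194013e+01,
        1.23661361e-02,  9.30046634e-03,  2.16971239e-05]), 'tcp_pos': array([ 0.26436505, -0.62045314,  0.23034672]), 'orientation': array([-3.07642110e+00, -6.28148992e-01,  7.01508848e-04]), 'contact_force': array([ 0.42267577, -0.05017532,  0.17529645]), 'moment': array([0.0392938 , 0.05020237, 0.03932258]), 'grip_width': 0.08476355765937209}
scene [[443.65281914   0.         317.98083499]
 [  0.         443.65281914 202.448498  ]
 [  0.           0.           1.        ]] -0.07948028996094247 [[-0.75393341  0.36634642 -0.54532075  0.13566924]
 [-0.65664068 -0.4457342   0.60839464  0.29513398]
 [-0.02018491  0.81676883  0.57661187  0.5483181 ]
 [ 0.          0.          0.          1.        ]]
top [[381.75375362   0.         316.43362122]
 [  0.         381.75375362 194.51657379]
 [  0.           0.           1.        ]] -0.0365032791765116 [[ 3.94722424e-02  9.78908683e-01 -2.00448829e-01  4.35053339e-01]
 [-9.99220362e-01  3.85130515e-02 -8.68405062e-03 -2.24636104e-01]
 [-7.80996450e-04  2.00635331e-01  9.79665685e-01  9.29197350e-01]
 [ 0.00000000e+00  0.00000000e+00  0.00000000e+00  1.00000000e+00]]
```

View pics/scene0.png

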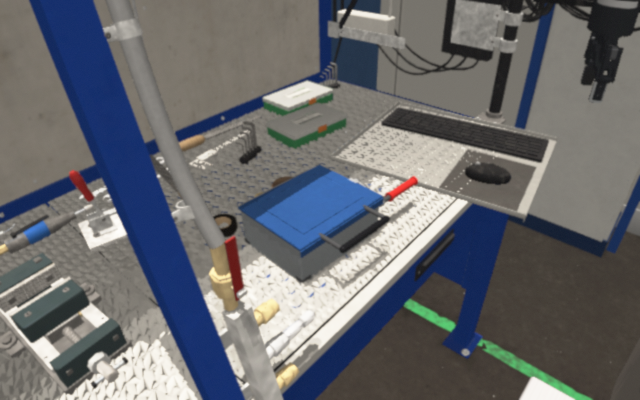

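View pics/top0.png

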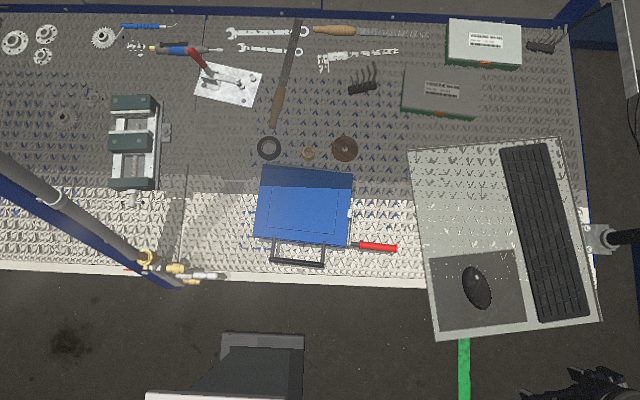

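The top view shows the blue lid around (305,205), the bar around (297,262), the red grip around (378,247), and the tape, bush and discs just behind the hinge at rows of about 150. Next I measure them.

```bash
cat > h.py <<'E'
import numpy as np,cv2
def ray(f,u,v):
    K=f["K"];k1=float(f["k1"])
    p=cv2.undistortPoints(np.array([[[u,v]]],float),K,np.array([k1,0,0,0,0.]))[0,0]
    T=f["T"]; return T[:3,3],T[:3,:3]@np.array([p[0],-p[1],-1.])
def onz(f,u,v,z):
    o,d=ray(f,u,v); return o+d*(z-o[2])/d[2]
def proj(f,P):
    T=f["T"];K=f["K"];c=T[:3,:3].T@(np.asarray(P)-T[:3,3]); x=c[0]/-c[2];y=-c[1]/-c[2]
    s=1+float(f["k1"])*(x*x+y*y); return K[0,0]*x*s+K[0,2],K[1,1]*y*s+K[1,2]
def tri(fa,a,fb,b):
    o1,d1=ray(fa,*a);o2,d2=ray(fb,*b); d1/=np.linalg.norm(d1);d2/=np.linalg.norm(d2)
    s=np.linalg.lstsq(np.c_[d1,-d2],o2-o1,rcond=None)[0]
    p,q=o1+s[0]*d1,o2+s[1]*d2; return (p+q)/2,np.linalg.norm(p-q)
def pt(f,u,v):
    o,d=ray(f,u,v); return o+d*f["depth"][int(round(v)),int(round(u))]
E
python3 - <<'E'
from h import *
F={n:dict(np.load(n+"0.npz")) for n in("top","scene")}
for n,f in F.items():
    hsv=cv2.cvtColor(f["color"],cv2.COLOR_BGR2HSV);h,s,v=cv2.split(hsv)
    blue=((h>100)&(h<125)&(s>120)&(v>60)).astype(np.uint8)
    red=(((h<6)|(h>174))&(s>170)&(v>120)).astype(np.uint8)
    for nm,m,z in(("blue",blue,.084),("red",red,.061)):
        c,_=cv2.findContours(m,0,2)
        for k in sorted(c,key=cv2.contourArea)[::-1][:4]:
            if cv2.contourArea(k)<80: continue
            R=cv2.minAreaRect(k); B=cv2.boxPoints(R)
            print(n,nm,cv2.contourArea(k),R)
            if n=="top" or nm=="red":
                for b in B: print("   ",b.round(1),onz(f,*b,z).round(4),)
                q=cv2.approxPolyDP(k,6,True)[:,0]; print("  poly",[ (tuple(map(int,x)),tuple(onz(f,*map(float,x),z).round(3)[:2])) for x in q])
f=F["top"]; c=f["color"]
cv2.imwrite("pics/topz.png",cv2.resize(c[120:290,220:420],None,fx=4,fy=3.5,interpolation=2)[:600,:800])
c=F["scene"]["color"]
cv2.imwrite("pics/scz.png",cv2.resize(c[150:290,220:430],None,fx=3.8,fy=3.8,interpolation=2)[:600,:800])
E
```

```text
top blue 5548.0 ((302.7682800292969, 205.08538818359375), (93.20421600341797, 73.54740905761719), 6.34019136428833)
    [252.4 236.5] [ 0.5077 -0.0792  0.084 ]
    [260.5 163.4] [ 0.676  -0.0857  0.084 ]
    [353.1 173.7] [ 0.6599 -0.2991  0.084 ]
    [345.  246.8] [ 0.4932 -0.2846  0.084 ]
  poly [((260, 186), (np.float64(0.623), np.float64(-0.088))), ((253, 234), (np.float64(0.513), np.float64(-0.08))), ((259, 215), (np.float64(0.556), np.float64(-0.091))), ((266, 220), (np.float64(0.546), np.float64(-0.107))), ((259, 235), (np.float64(0.512), np.float64(-0.094))), ((345, 246), (np.float64(0.495), np.float64(-0.285))), ((352, 174), (np.float64(0.659), np.float64(-0.296))), ((295, 172), (np.float64(0.659), np.float64(-0.166))), ((297, 187), (np.float64(0.624), np.float64(-0.172)))]
top blue 660.5 ((564.9066162109375, 20.030338287353516), (30.652273178100586, 69.52620697021484), 65.65890502929688)
    [526.9  20.4] [ 1.0812 -0.7348  0.084 ]
    [590.3  -8.3] [ 1.1792 -0.914   0.084 ]
    [602.9  19.7] [ 1.0967 -0.9368  0.084 ]
    [539.6  48.3] [ 1.0029 -0.76    0.084 ]
  poly [((594
[... 2564 characters left out ...]
ene blue 6392.0 ((311.80767822265625, 203.96151733398438), (75.71658325195312, 123.97549438476562), 56.3099365234375)
scene blue 1163.5 ((358.579345703125, 63.002220153808594), (43.17930603027344, 40.906707763671875), 15.64224624633789)
scene red 156.5 ((402.3194885253906, 187.65548706054688), (6.906624794006348, 31.298803329467773), 57.38076400756836)
    [387.3 193.2] [ 0.5124 -0.3289  0.061 ]
    [413.6 176.3] [ 0.5051 -0.4156  0.061 ]
    [417.4 182.1] [ 0.4876 -0.4011  0.061 ]
    [391. 199.] [ 0.4957 -0.3167  0.061 ]
  poly [((416, 180), (np.float64(0.494), np.float64(-0.406))), ((388, 193), (np.float64(0.512), np.float64(-0.33))), ((391, 199), (np.float64(0.496), np.float64(-0.317)))]
```

Run:
```python
from h import *
f=dict(np.load("top0.npz"))
for u,v in [(305,205),(280,185),(297,262),(270,262),(322,265),(378,247),(344,148),(308,153),(268,147),(150,255),(60,200)]: print(u,v,pt(f,u,v).round(3))
```

```text
305 205 [ 0.582 -0.193  0.091]
280 185 [ 0.625 -0.134  0.09 ]
297 262 [ 0.456 -0.181  0.092]
270 262 [ 0.455 -0.112  0.003]
322 265 [ 0.452 -0.235  0.093]
378 247 [ 0.496 -0.359  0.071]
344 148 [ 0.748 -0.282  0.002]
308 153 [ 0.729 -0.191  0.01 ]
268 147 [ 0.742 -0.089  0.006]
150 255 [0.454 0.092 0.205]
60 200 [0.51  0.101 0.467]
```

View pics/topz.png

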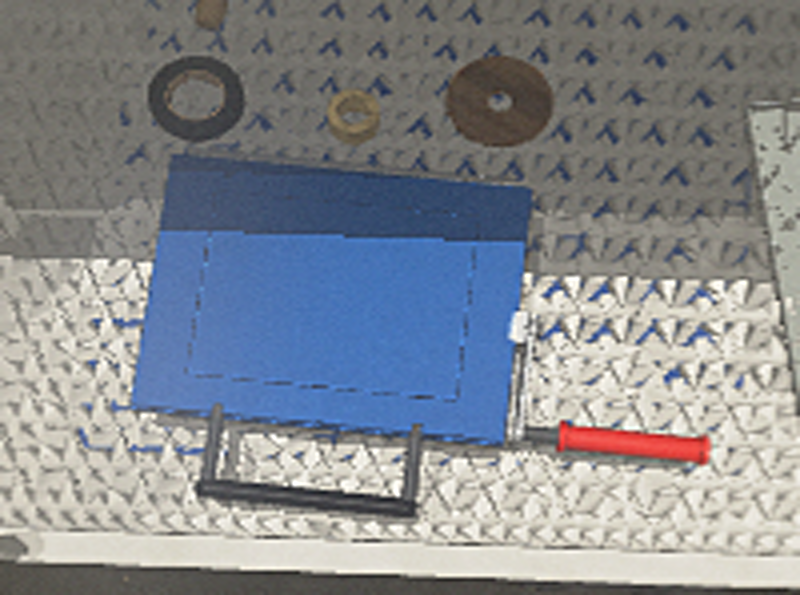

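View pics/scz.png

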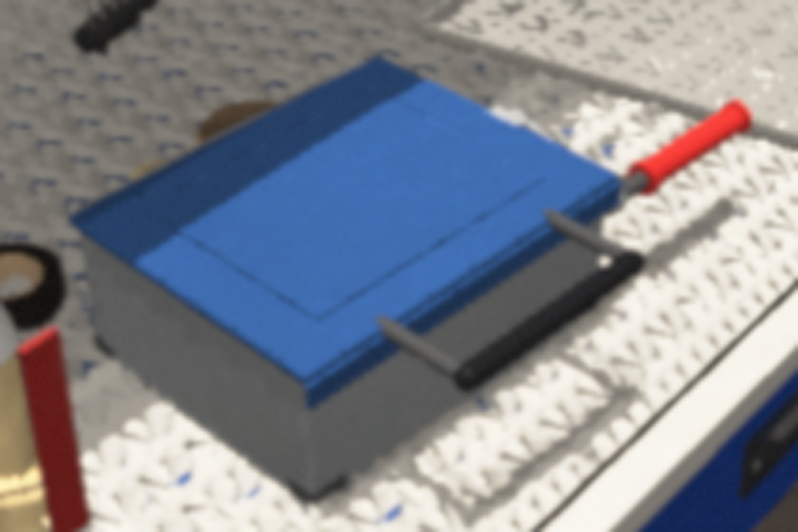

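Run:
```python
from h import *
t=dict(np.load("top0.npz"));s=dict(np.load("scene0.npz"))
T=dict(HL=(173,155),HR=(531,187),FR=(505,444),FL=(134,408),B1=(200,488),B2=(415,508),G1=(560,437),G2=(710,450))
S=dict(HL=(72,218),HR=(378,58),FR=(622,182),FL=(308,385),B1=(463,378),B2=(640,262),G1=(645,180),G2=(740,112))
for k in T:
    a=(220+T[k][0]/4,120+T[k][1]/3.5); b=(220+S[k][0]/3.8,150+S[k][1]/3.8)
    z=.084 if k[0] in"HF" else(.083 if k[0]=="B" else .061)
    P,e=tri(t,a,s,b); print(k,P.round(4),round(e,4),"top@z",onz(t,*a,z).round(4),"scene@z",onz(s,*b,z).round(4))
```

```text
HL [ 0.674  -0.0922  0.0846] 0.0002 top@z [ 0.6741 -0.0921  0.084 ] scene@z [ 0.6748 -0.0927  0.084 ]
HR [ 0.6608 -0.2982  0.083 ] 0.0001 top@z [ 0.6604 -0.2982  0.084 ] scene@z [ 0.6597 -0.2969  0.084 ]
FR [ 0.4937 -0.2874  0.0801] 0.0008 top@z [ 0.4931 -0.2873  0.084 ] scene@z [ 0.4911 -0.2823  0.084 ]
FL [ 0.5089 -0.0803  0.081 ] 0.0028 top@z [ 0.5076 -0.0817  0.084 ] scene@z [ 0.5078 -0.0773  0.084 ]
B1 [ 0.4598 -0.1211  0.0851] 0.0015 top@z [ 0.4592 -0.1212  0.083 ] scene@z [ 0.4619 -0.1226  0.083 ]
B2 [ 0.4517 -0.2393  0.0799] 0.0001 top@z [ 0.4516 -0.2393  0.083 ] scene@z [ 0.4496 -0.2358  0.083 ]
G1 [ 0.5005 -0.3199  0.061 ] 0.0004 top@z [ 0.5004 -0.32    0.061 ] scene@z [ 0.5007 -0.3198  0.061 ]
G2 [ 0.4955 -0.4045  0.0625] 0.0008 top@z [ 0.4952 -0.405   0.061 ] scene@z [ 0.497  -0.4064  0.061 ]
```

```bash
cat >> h.py <<'E'
from scipy.spatial.transform import Rotation as Ro
PSI=-0.066
CX=np.array([np.cos(PSI),np.sin(PSI),0]);CY=np.array([-np.sin(PSI),np.cos(PSI),0])
H=np.array([.6655,-.1946,.078]); P=np.array([.563,-.3665,.045])
def bar(th): a=th+.0238; return H+.21*(-np.cos(a)*CX+np.sin(a)*np.array([0,0,1]))
def grip(b): return P+.067*(-np.cos(b)*CX+np.sin(b)*np.array([0,0,1]))   # b angle from front, closed .2415
def Rt(sg=1): # tool down, jaw y along sg*CX
    y=sg*CX; z=np.array([0,0,-1.]); return np.c_[np.cross(y,z),y,z]
def to(o,target,sg=None):
    R=Ro.from_rotvec(o["orientation"]).as_matrix()
    d=R.T@(np.asarray(target)-o["tcp_pos"])*1000
    if sg is None: sg=1 if R[:,1]@CX>0 else -1
    w=Ro.from_matrix(R.T@Rt(sg)).as_rotvec()
    return d.round(1),w.round(3),sg
E
python3 - <<'E'
from h import *
from bench import r
from scipy.optimize import brentq
hp=np.array([(H-P)@CX,.033]);K0=67*np.array([-.9705,.239])/1000
def A0(L2,s): 
    a=-.2415+s*.5016; return K0+L2*np.array([np.cos(a),np.sin(a)])
def A(L2,s,th):
    v=A0(L2,s)-hp; c,n=np.cos(th),np.sin(th); return hp+np.array([c*v[0]+n*v[1],-n*v[0]+c*v[1]])
for s in(1,-1):
    g=np.linspace(.03,.2,400); vals=[np.linalg.norm(A(L,s,1.25))-L-.067 for L in g]
    for i in range(399):
        if vals[i]*vals[i+1]<0:
            L=brentq(lambda L:np.linalg.norm(A(L,s,1.25))-L-.067,g[i],g[i+1]); print("s",s,"L2",L,"A0",A0(L,s)+[0,.045])
            for th in(0,.3,.6,.9,1.1,1.2,1.22,1.25):
                a=A(L,s,th);d=np.linalg.norm(a); ph=np.arctan2(a[1],-a[0]); c=(.067**2+d*d-L*L)/(2*.067*d); w=np.arccos(np.clip(c,-1,1)); print(th,"b front/lock",round(ph-w,3),round(ph+w,3))
o=r.get_obs(); R=Ro.from_rotvec(o["orientation"]).as_matrix(); print(R.round(3)); print("bar",bar(0),bar(1.22))
for sg in(1,-1): print(to(o,[.456,-.181,.2],sg))
E
```

```text
s 1 L2 0.0676322071206973 A0 [0.00033385 0.07840646]
0 b front/lock 0.242 2.919
0.3 b front/lock 0.53 2.761
0.6 b front/lock 0.88 2.645
0.9 b front/lock 1.275 2.513
1.1 b front/lock 1.594 2.378
1.2 b front/lock 1.81 2.255
1.22 b front/lock 1.87 2.214
1.25 b front/lock 2.056 2.056
s -1 L2 0.05683271350889356 A0 [-0.02317333  0.02256147]
0 b front/lock -1.779 0.241
0.3 b front/lock -0.632 1.392
0.6 b front/lock 0.073 1.89
0.9 b front/lock 0.638 1.983
1.1 b front/lock 1.042 1.914
1.2 b front/lock 1.304 1.803
1.22 b front/lock 1.375 1.761
1.25 b front/lock 1.59 1.59
[[ 0.92   0.392 -0.001]
 [ 0.392 -0.92   0.001]
 [-0.    -0.002 -1.   ]]
bar [ 0.45601656 -0.18075398  0.08299753] [ 0.59819486 -0.1901514   0.27687239]
(array([ 348.6, -329.1,   30.9]), array([-2.000e-03, -1.000e-03, -1.102e+00]), 1)
(array([ 348.6, -329.1,   30.9]), array([-1.00e-03,  2.00e-03,  2.04e+00]), -1)
```

Request:
play_rows --pt "20 -20 0 0 0 0 60" --pt "34 -32 0 0 0 0 120" --pt "34 -32 0 0 0 0 120" --pt "34 -32 0 0 0 0 120" --pt "34 -32 0 0 0 0 120" --force 30

```text
clock: 0.6
tcp_pos: [0.3464, -0.423, 0.2269]
orientation: [-3.08, -0.607, 0.009]
contact_force: [1.5, -0.2, 0.6]
grip_width: 0.0449
```

Request:
play_rows --pt "34 -32 0 0 0 0 120" --pt "34 -32 0 0 0 0 120" --pt "34 -32 0 0 0 0 120" --pt "34 -32 0 0 0 0 120" --pt "20 -20 0 0 0 0 120"

```text
clock: 1.1
tcp_pos: [0.4365, -0.2152, 0.2258]
orientation: [-3.078, -0.612, 0.01]
contact_force: [-0.2, 0.4, -0.2]
grip_width: 0.0453
```

Request:
play_rows --pt "0 0 0 0 0 -0.14 120" --pt "0 0 0 0 0 -0.14 120" --pt "0 0 0 0 0 -0.14 120" --pt "0 0 0 0 0 -0.14 120" --pt "0 0 0 0 0 -0.14 120"

```text
clock: 1.6
tcp_pos: [0.438, -0.2072, 0.2247]
orientation: [-2.646, -1.677, 0.008]
contact_force: [0.1, -1.0, -0.9]
grip_width: 0.0451
```

Run:
```python
from h import *
from bench import r
o=r.get_obs(); print(o["clock"],o["joints"].round(3),o["grip_width"],o["contact_force"].round(1),to(o,bar(0)+[0,0,.07-.019]))
```

```text
1.6 [ 0.572  0.193 -0.291  1.983  0.064  0.985 -0.19 ] 0.045126565960656 [ 0.1 -1.  -0.9] (array([31.5,  6. , 90.6]), array([-0.01 , -0.003, -0.375]), 1)
```

Request:
play_rows --pt "0 0 0 0 0 -0.14 120" --pt "0 0 0 0 0 -0.14 120" --pt "0 0 20 0 0 -0.1 120" --pt "0 0 20 0 0 0 120" --pt "0 0 0 0 0 0 120"

```text
clock: 2.1
tcp_pos: [0.4366, -0.2068, 0.1829]
orientation: [-2.258, -2.169, 0.006]
contact_force: [-1.0, 0.1, 0.3]
grip_width: 0.0453
```

Run:
```python
from h import *
from bench import r
o=r.get_obs(); print(o["clock"],o["joints"].round(3),o["grip_width"],o["contact_force"].round(1),to(o,bar(0)+[0,0,-.019]))
```

```text
2.1 [ 0.608  0.248 -0.338  2.026  0.101  0.895  0.175] 0.04528709432128946 [-1.   0.1  0.3] (array([ 26.2,  19.7, 118.9]), array([-0.011, -0.005,  0.026]), 1)
```

Request:
play_rows --pt "26 20 0 -0.01 0 0.02 120" --pt "0 0 40 0 0 0 120" --pt "0 0 15 0 0 0 120" --pt "0 0 0 0 0 0 120"

```text
clock: 2.5
tcp_pos: [0.46, -0.1814, 0.1291]
orientation: [-2.291, -2.149, -0.007]
contact_force: [0.2, 0.7, 1.2]
grip_width: 0.0451
```

Run:
```python
from h import *
from bench import r,grab_frame
o=r.get_obs(); print(o["clock"],o["grip_width"],o["contact_force"].round(1),to(o,bar(0)+[0,0,-.020]))
f=grab_frame("wrist"); cv2.imwrite("pics/w1.png",f["color"])
f=grab_frame("scene"); cv2.imwrite("pics/s1.png",f["color"])
```

```text
2.5 0.04511787953606293 [0.2 0.7 1.2] (array([ 0.2, -4.2, 66.1]), array([ 0.003, -0.004,  0.002]), 1)
```

View pics/w1.png

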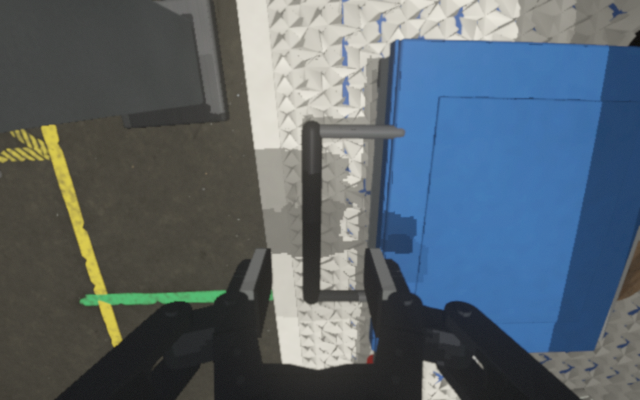

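View pics/s1.png

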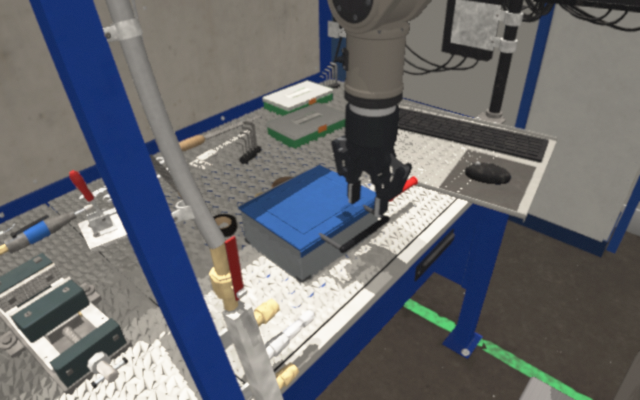

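Request:
play_rows --pt "0 -4 25 0 0 0 120" --pt "0 0 25 0 0 0 120" --pt "0 0 15 0 0 0 120" --pt "0 0 8 0 0 0 120" --pt "0 0 0 0 0 0 120"

```text
clock: 3.1
tcp_pos: [0.462, -0.1854, 0.0627]
orientation: [2.287, 2.135, 0.015]
contact_force: [-0.9, 0.4, -0.3]
grip_width: 0.0455
```

Run:
```python
from h import *
from bench import r,grab_frame
o=r.get_obs(); print(o["clock"],o["grip_width"],o["contact_force"].round(1),to(o,bar(0)+[0,0,-.020]))
f=grab_frame("wrist"); cv2.imwrite("pics/w2.png",f["color"]); print(proj(f,bar(0)),proj(f,bar(0)+.055*CY),proj(f,bar(0)-.055*CY))
```

```text
3.1 0.04546524719918252 [-0.9  0.4 -0.3] (array([ 4.2, -6.2, -0.4]), array([ 0.016,  0.002, -0.003]), 1)
(np.float64(301.01000521717424), np.float64(279.53666609901177)) (np.float64(298.1154030463739), np.float64(153.66247897835865)) (np.float64(303.35770445902745), np.float64(375.4380411135143))
```

View pics/w2.png

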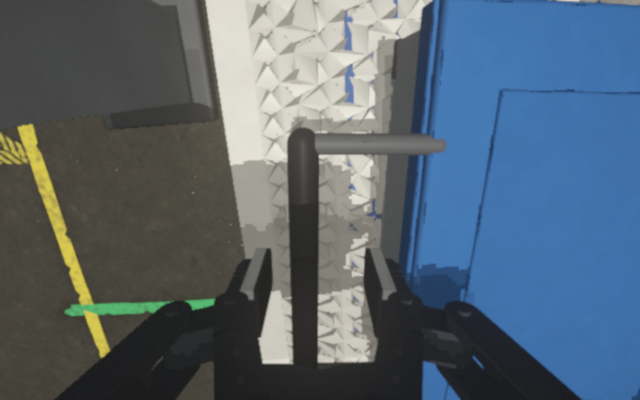

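Request:
play_rows --pt "4 -6 0 0.01 0 0 120" --pt "0 0 0 0 0 0 180" --pt "0 0 0 0 0 0 230" --pt "0 0 0 0 0 0 230" --pt "0 0 0 0 0 0 230" --force 30

```text
clock: 3.65
tcp_pos: [0.4562, -0.1812, 0.0661]
orientation: [2.291, 2.137, 0.004]
contact_force: [1.1, -0.1, -3.1]
grip_width: 0.0111
```

Run:
```python
from h import *
from bench import r,grab_frame
o=r.get_obs(); print(o["clock"],o["grip_width"],o["contact_force"].round(1),to(o,bar(0)+[0,0,-.020]))
t0=o["tcp_pos"];
for th in np.linspace(.1,1.25,12): d=bar(th)-bar(0); print(round(th,2),(d@CX*1000).round(1),(d[2]*1000).round(1),(t0+d).round(4))
```

```text
3.65 0.011123413128104895 [ 1.1 -0.1 -3.1] (array([ 0.4, -0.2,  3.1]), array([ 0.008,  0.004, -0.004]), 1)
0.1 1.5 20.9 [ 0.4577 -0.1813  0.087 ]
0.2 5.4 42.5 [ 0.4616 -0.1816  0.1086]
0.31 11.5 63.6 [ 0.4676 -0.182   0.1297]
0.41 19.7 84.0 [ 0.4759 -0.1825  0.15  ]
0.52 30.0 103.3 [ 0.4862 -0.1832  0.1694]
0.62 42.3 121.5 [ 0.4984 -0.184   0.1876]
0.73 56.4 138.3 [ 0.5125 -0.1849  0.2044]
0.83 72.2 153.5 [ 0.5283 -0.186   0.2196]
0.94 89.5 167.1 [ 0.5455 -0.1871  0.2331]
1.04 108.1 178.7 [ 0.5641 -0.1883  0.2447]
1.15 127.9 188.3 [ 0.5838 -0.1896  0.2544]
1.25 148.5 195.8 [ 0.6044 -0.191   0.2619]
```

Request:
play_rows --pt "0 1 -20 0 0 0 230" --pt "0 3 -22 0 0 0 230" --pt "0 6 -22 0 0 0 230" --pt "0 0 0 0 0 0 230"

```text
clock: 4.05
tcp_pos: [0.4679, -0.1821, 0.1319]
orientation: [2.29, 2.136, 0.008]
contact_force: [-1.4, 0.9, -2.3]
grip_width: 0.0109
```

```bash
cat > st.py <<'E'
from h import *
from bench import r
o=r.get_obs(); p=o["tcp_pos"]+[0,0,.0185]; v=p-H; x=-(v@CX);z=v[2]
print(o["clock"].__round__(2),"w",round(o["grip_width"],4),"F",o["contact_force"].round(1),"th",(np.arctan2(z,x)-.0238).round(3),"rad",np.hypot(x,z).round(4),"y",(v@CY).round(4),"turn",to(o,p)[1])
E
python3 st.py
```

```text
4.05 w 0.0109 F [-1.4  0.9 -2.3] th 0.327 rad 0.2108 y -0.0005 turn [ 0.011  0.003 -0.003]
```

Request:
play_rows --pt "0 8 -18 0.01 0 0 230" --pt "0 10 -19 0 0 0 230" --pt "0 12 -18 0 0 0 230" --pt "0 14 -17 0 0 0 230" --pt "0 0 0 0 0 0 230"

```text
clock: 4.55
tcp_pos: [0.5059, -0.1848, 0.201]
orientation: [-2.292, -2.136, 0.017]
contact_force: [-0.1, 0.9, -2.7]
grip_width: 0.0109
```

```bash
python3 st.py
```

```text
4.55 w 0.0109 F [-0.1  0.9 -2.7] th 0.7 rad 0.2135 y -0.0008 turn [-0.014  0.002 -0.005]
```

Request:
play_rows --pt "0 12 -8 -0.01 0 0 230" --pt "0 12 -8 0 0 0 230" --pt "0 18 -13 0 0 0 230" --pt "0 4 0 0 0 0 230" --pt "0 0 0 0 0 0 230"

```text
clock: 5.05
tcp_pos: [0.53, -0.1867, 0.226]
orientation: [-2.273, -2.109, 0.061]
contact_force: [3.5, -0.2, -4.8]
grip_width: 0.0109
```

```bash
python3 st.py
```

```text
5.05 w 0.0109 F [ 3.5 -0.2 -4.8] th 0.863 rad 0.2148 y -0.001 turn [-0.056  0.002 -0.009]
```

Run:
```python
from h import *
from bench import r,grab_frame
o=r.get_obs(); print(o["moment"],o["joints"].round(3),o["qvel"].round(3))
f=grab_frame("scene"); cv2.imwrite("pics/s3.png",cv2.resize(f["color"][20:300,200:500],None,fx=2.1,fy=2.1))
f=grab_frame("wrist"); cv2.imwrite("pics/w3.png",f["color"])
```

```text
[-0.04808816 -0.72113481  0.06315297] [ 0.489  0.348 -0.336  1.778  0.135  1.093  0.028] [-0.004 -0.005 -0.    -0.01   0.002  0.003 -0.   ]
```

View pics/s3.png

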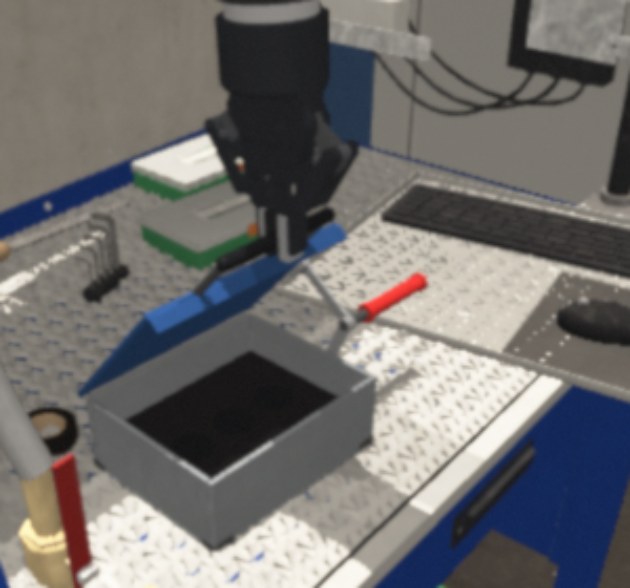

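View pics/w3.png

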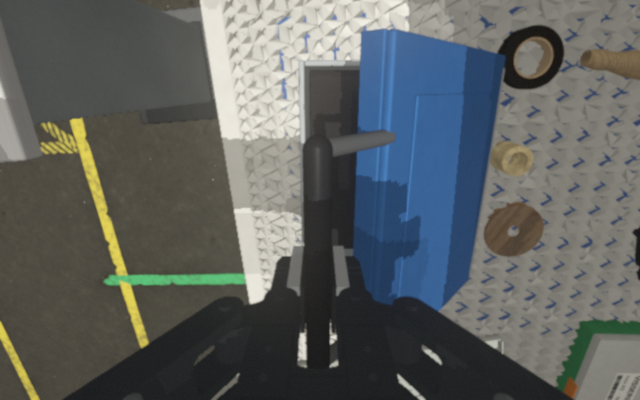

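Request:
play_rows --pt "0 3 2 -0.05 0 0 225" --pt "0 5 0 -0.02 0 0 225" --force 20

```text
clock: 5.35
tcp_pos: [0.5292, -0.1867, 0.2242]
orientation: [-2.303, -2.134, 0.006]
contact_force: [-21.3, 4.6, 23.6]
grip_width: 0.0107
```

```bash
sed -i 's/^o=r.get_obs(); p=.*; v=p-H/o=r.get_obs(); p=o["tcp_pos"]-.0185*Ro.from_rotvec(o["orientation"]).as_matrix()[:,2]; v=p-H/' st.py; python3 st.py
```

```text
5.35 w 0.0107 F [-21.3   4.6  23.6] th 0.855 rad 0.2139 y -0.0011 turn [-0.004  0.002 -0.01 ]
```

```bash
cat >> st.py <<'E'
import sys
rad=float(sys.argv[1]) if len(sys.argv)>1 else .2145
q=p
for t in [float(a) for a in sys.argv[2:]]:
    a=t+.0238; n=H+rad*(-np.cos(a)*CX+np.sin(a)*np.array([0,0,1]))
    d=n-q; print(t,"ty",(d@CX*1000).round(1),"tz",(-d[2]*1000).round(1)); q=n
E
python3 st.py .2145 .855 .92 1.0 1.08 1.16 1.23
```

```text
5.35 w 0.0107 F [-21.3   4.6  23.6] th 0.855 rad 0.2139 y -0.0011 turn [-0.004  0.002 -0.01 ]
0.855 ty -0.4 tz -0.5
0.92 ty 11.0 tz -8.5
1.0 ty 14.3 tz -9.5
1.08 ty 15.0 tz -8.3
1.16 ty 15.6 tz -7.1
1.23 ty 14.1 tz -5.2
```

Request:
play_rows --pt "0 8 -9 0 0 0 225" --pt "0 10 -8 0 0 0 225"

```text
clock: 5.55
tcp_pos: [0.5458, -0.1879, 0.238]
orientation: [-2.302, -2.133, 0.007]
contact_force: [-3.5, 1.1, 1.6]
grip_width: 0.0104
```

```bash
python3 st.py .2145 1.0 1.08 1.16 1.23
```

```text
5.55 w 0.0104 F [-3.5  1.1  1.6] th 0.956 rad 0.2149 y -0.0012 turn [-0.005  0.001 -0.01 ]
1.0 ty 8.2 tz -4.7
1.08 ty 15.0 tz -8.3
1.16 ty 15.6 tz -7.1
1.23 ty 14.1 tz -5.2
```

Request:
play_rows --pt "0 11 -7 0 0 0 225" --pt "0 13 -7 0 0 0 225"

```text
clock: 5.75
tcp_pos: [0.5677, -0.1895, 0.2512]
orientation: [-2.299, -2.129, 0.014]
contact_force: [-7.4, 1.2, 8.0]
grip_width: 0.011
```

```bash
python3 st.py .215 1.1 1.16 1.23;python3 - <<'E'
from h import *
from bench import r,grab_frame
f=grab_frame("scene"); cv2.imwrite("pics/s4.png",cv2.resize(f["color"][20:300,200:500],None,fx=2.1,fy=2.1))
E
```

```text
5.75 w 0.011 F [-7.4  1.2  8. ] th 1.076 rad 0.2152 y -0.0014 turn [-0.012  0.001 -0.011]
1.1 ty 4.7 tz -2.2
1.16 ty 11.8 tz -5.2
1.23 ty 14.1 tz -5.2
```

View pics/s4.png

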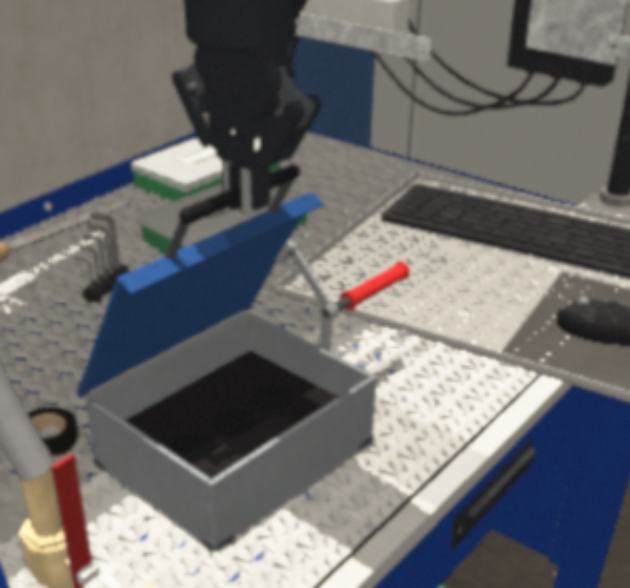

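Request:
play_rows --pt "0 11 -6 0 0 0 225" --pt "0 12 -6 0 0 0 225" --pt "0 6 -3 0 0 0 225"

```text
clock: 6.1
tcp_pos: [0.6001, -0.1919, 0.2656]
orientation: [-2.299, -2.131, 0.012]
contact_force: [0.4, -0.7, -2.7]
grip_width: 0.0105
```

```bash
python3 st.py .2155 1.2 1.23;python3 - <<'E'
from h import *
from bench import r,grab_frame
f=grab_frame("scene"); cv2.imwrite("pics/s5.png",cv2.resize(f["color"][20:300,200:500],None,fx=2.1,fy=2.1))
E
```

```text
6.1 w 0.0105 F [ 0.4 -0.7 -2.7] th 1.241 rad 0.2162 y -0.0016 turn [-0.011  0.001 -0.01 ]
1.2 ty -8.1 tz 3.5
1.23 ty 6.1 tz -2.1
```

View pics/s5.png

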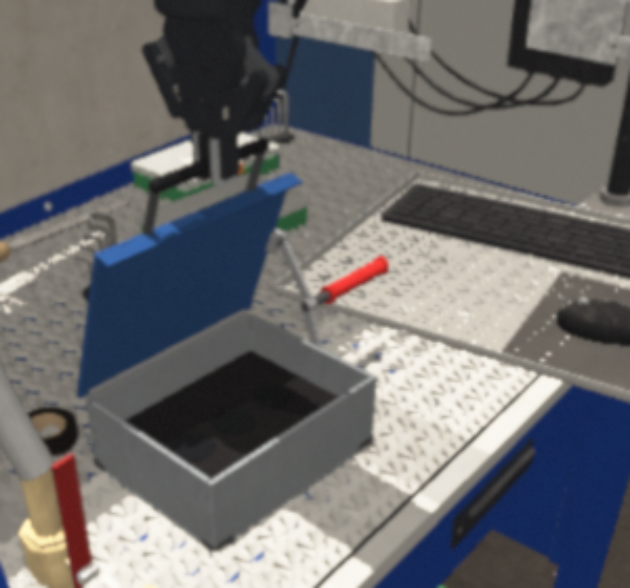

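```bash
cat > gb.py <<'E'
from h import *
from bench import grab_frame
import sys
# grip angle from red blob centres in both views
out=[]
for n in ("scene","top"):
    f=grab_frame(n); h,s,v=cv2.split(cv2.cvtColor(f["color"],cv2.COLOR_BGR2HSV))
    m=(((h<6)|(h>174))&(s>150)&(v>100)).astype(np.uint8)
    c,_=cv2.findContours(m,0,2); best=None
    for k in c:
        if cv2.contourArea(k)<60: continue
        cc=np.array(cv2.minAreaRect(k)[0])
        for b in np.arange(0.1,2.9,.01):
            e=np.hypot(*(cc-proj(f,grip(b))))
            if best is None or e<best[0]: best=(e,b,cc)
    print(n,"err px %.1f b %.2f at %s"%(best[0],best[1],best[2].round(1))); out.append((f,best[2]))
    if len(sys.argv)>1: cv2.imwrite(f"pics/{n}_{sys.argv[1]}.png",f["color"])
p,e=tri(out[0][0],out[0][1],out[1][0],out[1][1]); d=p-P; print("grip",p.round(4),"gap",e.round(4),"fwd",(-d@CX).round(4),"y",(d@CY).round(4),"up",d[2].round(4),"r",np.hypot(d@CX,d[2]).round(4),"b",np.arctan2(d[2],-d@CX).round(3))
E
python3 gb.py a
```

```text
scene err px 0.1 b 1.97 at [368.2 152.9]
top err px 0.7 b 1.94 at [384.3 204.5]
grip [ 0.587  -0.3661  0.1085] gap 0.001 fwd -0.024 y 0.002 up 0.0635 r 0.0679 b 1.931
```

Request:
play_rows --pt "0 3 -1 0 0 0 225" --pt "0 0 0 0 0 0 225" --pt "0 0 0 0 0 0 120" --pt "0 0 0 0 0 0 120" --pt "0 0 0 0 0 0 120"

```text
clock: 6.75
tcp_pos: [0.6014, -0.1922, 0.2663]
orientation: [-2.299, -2.129, 0.013]
contact_force: [0.3, 0.1, -0.5]
grip_width: 0.0449
```

```bash
python3 st.py; python3 gb.py b
```

```text
6.75 w 0.0449 F [ 0.3  0.1 -0.5] th 1.247 rad 0.2164 y -0.0019 turn [-0.011  0.001 -0.011]
scene err px 0.5 b 2.23 at [362.2 153.9]
top err px 0.4 b 2.24 at [384.3 197.5]
grip [ 0.6038 -0.368   0.0996] gap 0.0001 fwd -0.0409 y 0.0012 up 0.0546 r 0.0682 b 2.213
```

Run:
```python
from h import *
from bench import r,grab_frame
o=r.get_obs(); f=grab_frame("wrist"); R=Ro.from_rotvec(o["orientation"]).as_matrix()
print((R.T@(f["T"][:3,3]-o["tcp_pos"])).round(4),o["joints"].round(3))
cv2.imwrite("pics/w6.png",f["color"])
d=f["depth"]; print(np.unique((d[300:,200:430]*1000).round(-1))[:10])
```

```text
[ 0.0831  0.0014 -0.1417] [ 0.455  0.404 -0.332  1.599  0.141  1.173  0.015]
[  0.  70.  80.  90. 100. 110. 120. 130. 140. 150.]
```

View pics/scene_b.png

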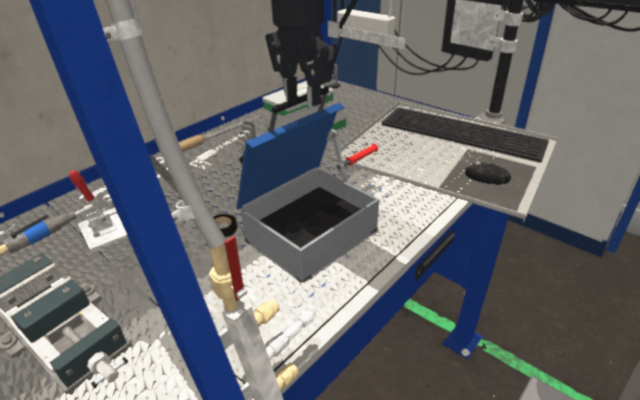

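View pics/w6.png

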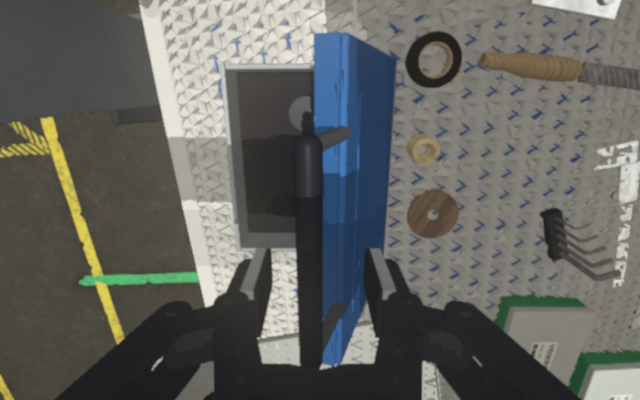

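The lid stands on the locked stay: the red grip is at (362,154) in the scene view and b = 2.21, as the linkage predicts. The wrist camera sits on the lid side of the hand, so I'll take the grip near its outer end with the hand tilted outward. First I back off upward.

Request:
play_rows --pt "0 0 -20 0 0 0 120" --pt "0 0 -30 0 0 0 120" --pt "0 0 -30 0 0 0 120" --pt "0 0 -10 0 0 0 120" --pt "0 0 0 0 0 0 120"

```text
clock: 7.4
tcp_pos: [0.602, -0.1921, 0.3579]
orientation: [-2.298, -2.128, 0.015]
contact_force: [0.9, 0.3, -0.4]
grip_width: 0.0453
```

```bash
cat > gt.py <<'E'
from h import *
from bench import r
import sys
def tilt(): return Rt(1)@Ro.from_rotvec([0,.25,0]).as_matrix()
def tgt(b,off=-.021,gd=.019,up=0): return grip(b)+off*CY+tilt()[:,2]*gd+np.array([0,0,up])
o=r.get_obs();R=Ro.from_rotvec(o["orientation"]).as_matrix()
print(round(o["clock"],2),"w",round(o["grip_width"],4),"F",o["contact_force"].round(1),"q",o["joints"].round(2))
p=o["tcp_pos"]-.019*R[:,2]; d=p-P
print("grasp b %.3f r %.4f y %.4f"%(np.arctan2(d[2],-d@CX),np.hypot(d@CX,d[2]),d@CY),"turn",Ro.from_matrix(R.T@tilt()).as_rotvec().round(3))
pos=o["tcp_pos"]
for a in sys.argv[2:]:
    n=tgt(float(a),up=float(sys.argv[1])); print(a,"tool delta",(R.T@(n-pos)*1000).round(1),"cur-axes; world",(n-pos).round(4)); pos=n
E
python3 gt.py .18 2.21; python3 gb.py c
```

```text
7.4 w 0.0453 F [ 0.9  0.3 -0.4] q [ 0.46  0.35 -0.33  1.47  0.12  1.35  0.04]
grasp b 1.654 r 0.3330 y 0.1766 turn [-0.012  0.25  -0.012]
2.21 tool delta [-192.7   15.9   97.4] cur-axes; world [-0.0002 -0.1933 -0.0975]
scene err px 0.5 b 2.23 at [362.2 153.9]
top err px 0.3 b 2.24 at [384.4 197.5]
grip [ 0.6039 -0.3682  0.0994] gap 0.0 fwd -0.0409 y 0.001 up 0.0544 r 0.0681 b 2.216
```

View pics/scene_c.png

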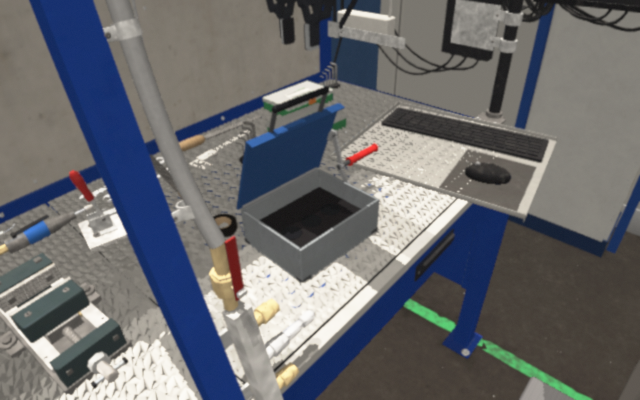

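The lid stands open by itself at (290,155), the stay is locked and the gripper is clear. Next I go sideways to the red grip.

Request:
play_rows --pt "-40 3 0 0 0 0 120" --pt "-45 3 0 0 0 0 120" --pt "-45 3 0 0 0 0 120" --pt "-45 3 0 0 0 0 120" --pt "-15 3 0 0 0 0 120"

```text
clock: 8.0
tcp_pos: [0.6009, -0.3824, 0.3459]
orientation: [-2.275, -2.131, 0.023]
contact_force: [0.2, -0.7, -0.9]
grip_width: 0.0451
```

Request:
play_rows --pt "0 0 0 0 0.13 0 120" --pt "0 0 0 0 0.13 0 120" --pt "0 0 0 0 0 0 120"

```text
clock: 8.3
tcp_pos: [0.5996, -0.3833, 0.3394]
orientation: [-2.134, -1.986, -0.262]
contact_force: [-0.4, -0.3, -0.5]
grip_width: 0.0456
```

```bash
python3 gt.py .06 2.21
```

```text
8.3 w 0.0456 F [-0.4 -0.3 -0.5] q [ 0.75  0.61 -0.3   1.15 -0.07  1.56  0.42]
grasp b 1.693 r 0.3150 y -0.0196 turn [-0.034 -0.028 -0.01 ]
2.21 tool delta [-56.3   9.3 190.7] cur-axes; world [ 0.0022 -0.0021 -0.199 ]
```

Request:
play_rows --pt "-14 2 45 -0.03 -0.02 0 120" --pt "-13 2 45 0 0 0 120" --pt "-13 2 45 0 0 0 120" --pt "-8 2 30 0 0 0 120" --pt "0 0 0 0 0 0 120"

```text
clock: 8.8
tcp_pos: [0.607, -0.3811, 0.1617]
orientation: [-2.16, -2.021, -0.263]
contact_force: [-0.2, 1.3, -0.4]
grip_width: 0.0453
```

```bash
python3 gt.py .0 2.21;  python3 - <<'E'
from h import *
from bench import r,grab_frame
f=grab_frame("wrist"); cv2.imwrite("pics/w7.png",f["color"]); print(proj(f,grip(2.21)),proj(f,grip(2.21)-.021*CY))
E
```

```text
8.8 w 0.0453 F [-0.2  1.3 -0.4] q [ 0.75  0.7  -0.3   1.37 -0.03  1.2   0.46]
grasp b 1.892 r 0.1424 y -0.0163 turn [-0.005  0.003 -0.001]
2.21 tool delta [-24.4  -4.5  77.7] cur-axes; world [-0.0052 -0.0043 -0.0813]
(np.float64(309.1428802907393), np.float64(220.55178669954188)) (np.float64(309.22038478265006), np.float64(250.64979664721352))
```

View pics/w7.png

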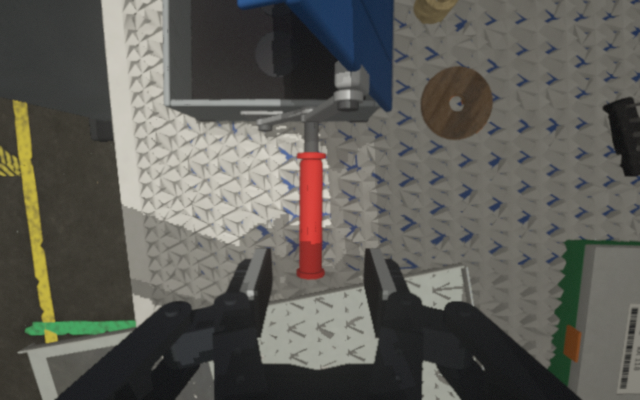

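Request:
play_rows --pt "-8 -3 28 0 0 0 120" --pt "-8 -1 25 0 0 0 120" --pt "-7 0 20 0 0 0 120" --pt "0 0 4 0 0 0 120" --pt "0 0 0 0 0 0 120"

```text
clock: 9.35
tcp_pos: [0.6126, -0.3832, 0.096]
orientation: [-2.166, -2.047, -0.27]
contact_force: [0.7, 1.1, 0.7]
grip_width: 0.0451
```

```bash
python3 gt.py .0 2.21;  python3 - <<'E'
from h import *
from bench import r,grab_frame
f=grab_frame("wrist"); cv2.imwrite("pics/w8.png",f["color"])
E
```

```text
9.35 w 0.0451 F [0.7 1.1 0.7] q [ 0.75  0.77 -0.3   1.42 -0.01  1.07  0.47]
grasp b 2.198 r 0.0858 y -0.0178 turn [0.013 0.017 0.011]
2.21 tool delta [ -6.3 -10.9  14.4] cur-axes; world [-0.0108 -0.0022 -0.0157]
```

View pics/w8.png

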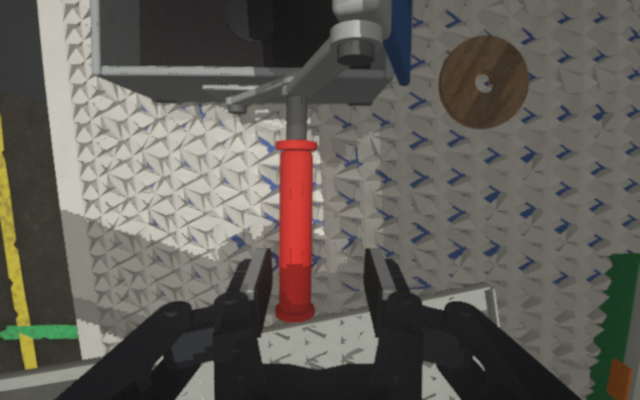

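Request:
play_rows --pt "-3 -11 2 0.01 0.02 0.01 120" --pt "-3 -2 9 0 0 0 120" --pt "0 0 4 0 0 0 120" --pt "0 0 0 0 0 0 120"

```text
clock: 9.8
tcp_pos: [0.6007, -0.3864, 0.0844]
orientation: [-2.163, -2.026, -0.281]
contact_force: [-0.1, 0.4, 0.5]
grip_width: 0.0456
```

```bash
python3 gt.py .0 2.21;  python3 - <<'E'
from h import *
from bench import r,grab_frame
f=grab_frame("wrist"); cv2.imwrite("pics/w9.png",f["color"])
E
```

```text
9.8 w 0.0456 F [-0.1  0.4  0.5] q [ 0.77  0.77 -0.3   1.43 -0.02  1.07  0.49]
grasp b 2.162 r 0.0696 y -0.0221 turn [ 0.008 -0.     0.001]
2.21 tool delta [0.1 1.  4.2] cur-axes; world [ 0.0011  0.001  -0.004 ]
```

View pics/w9.png

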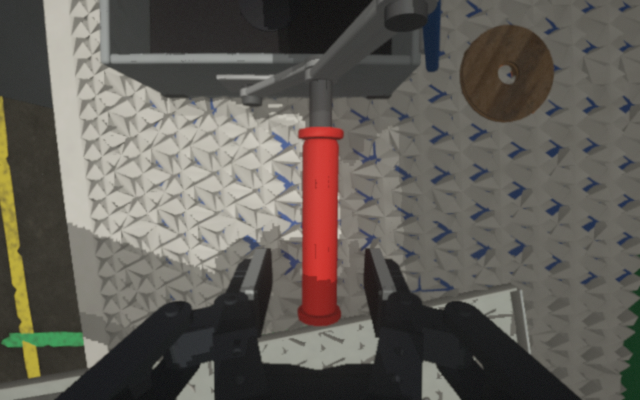

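Request:
play_rows --pt "4 1 5 0 0 0 120" --pt "0 0 0 0 0 0 120" --pt "0 0 0 0 0 0 200" --pt "0 0 0 0 0 0 215" --pt "0 0 0 0 0 0 215" --force 25

```text
clock: 10.35
tcp_pos: [0.602, -0.3803, 0.0805]
orientation: [-2.161, -2.026, -0.28]
contact_force: [-3.4, 0.1, 1.1]
grip_width: 0.0152
```

```bash
python3 gt.py .0 2.21 2.0 1.8 1.6 1.4 1.2 1.0 .8 .6 .4 .24; python3 gb.py
```

```text
10.35 w 0.0152 F [-3.4  0.1  1.1] q [ 0.76  0.78 -0.3   1.44 -0.02  1.06  0.48]
grasp b 2.206 r 0.0669 y -0.0159 turn [ 0.007 -0.001  0.002]
2.21 tool delta [-5.   0.1 -1.2] cur-axes; world [-0.0002 -0.0051 -0.0001]
2.0 tool delta [  1.8 -12.   -7. ] cur-axes; world [-0.0121  0.0008  0.0072]
1.8 tool delta [  1.1 -12.6  -4.3] cur-axes; world [-0.0126  0.0008  0.0043]
1.6 tool delta [  0.5 -13.3  -1.8] cur-axes; world [-0.0132  0.0009  0.0017]
1.4 tool delta [ -0.2 -13.4   0.8] cur-axes; world [-0.0133  0.0009 -0.0009]
1.2 tool delta [ -0.9 -12.9   3.4] cur-axes; world [-0.0129  0.0009 -0.0036]
1.0 tool delta [ -1.5 -12.    5.8] cur-axes; world [-0.0119  0.0008 -0.0061]
.8 tool delta [ -2.  -10.5   8. ] cur-axes; world [-0.0105  0.0007 -0.0083]
.6 tool delta [-2.5 -8.7  9.9] cur-axes; world [-0.0086  0.0006 -0.0102]
.4 tool delta [-2.9 -6.5 11.3] cur-axes; world [-0.0064  0.0004 -0.0117]
.24 tool delta [-2.5 -3.4  9.8] cur-axes; world [-0.0034  0.0002 -0.0102]
scene err px 0.9 b 2.41 at [358.6 155.7]
top err px 3.7 b 2.28 at [381.  197.1]
grip [ 0.6059 -0.3604  0.0978] gap 0.0022 fwd -0.0424 y 0.0089 up 0.0528 r 0.0677 b 2.248
```

Request:
play_rows --pt "1 -6 -4 0 0 0 215" --pt "1 -6 -3 0 0 0 215" --pt "1 -6 -2 0 0 0 215"

```text
clock: 10.75
tcp_pos: [0.5874, -0.3792, 0.0907]
orientation: [-2.167, -2.031, -0.288]
contact_force: [3.9, -1.7, -1.4]
grip_width: 0.0151
```

```bash
python3 gt.py .0 1.9 1.7 1.5
```

```text
10.75 w 0.0151 F [ 3.9 -1.7 -1.4] q [ 0.78  0.74 -0.31  1.48 -0.03  1.04  0.49]
grasp b 1.941 r 0.0687 y -0.0157 turn [0.016 0.001 0.003]
1.9 tool delta [-5.3 -3.5 -0.7] cur-axes; world [-0.0039 -0.005  -0.0007]
1.7 tool delta [  0.8 -13.   -3.2] cur-axes; world [-0.013   0.0009  0.003 ]
1.5 tool delta [  0.1 -13.4  -0.6] cur-axes; world [-0.0133  0.0009  0.0004]
```

Request:
play_rows --pt "1 -10 -1 0.01 0 0 215" --pt "1 -10 -2 0 0 0 215" --pt "0 -10 0 0 0 0 215" --pt "0 -10 0 0 0 0 215"

```text
clock: 11.15
tcp_pos: [0.552, -0.3767, 0.0991]
orientation: [-2.171, -2.038, -0.289]
contact_force: [5.0, 0.5, -4.5]
grip_width: 0.015
```

```bash
python3 gt.py .0 1.4 1.2 1.0 .8
```

```text
11.15 w 0.015 F [ 5.   0.5 -4.5] q [ 0.82  0.69 -0.31  1.56 -0.03  1.01  0.52]
grasp b 1.424 r 0.0733 y -0.0155 turn [0.022 0.006 0.006]
1.4 tool delta [-6.8 -1.2  5. ] cur-axes; world [-0.0014 -0.0053 -0.0065]
1.2 tool delta [ -0.8 -13.    3.2] cur-axes; world [-0.0129  0.0009 -0.0036]
1.0 tool delta [ -1.4 -12.1   5.6] cur-axes; world [-0.0119  0.0008 -0.0061]
.8 tool delta [ -1.9 -10.7   7.8] cur-axes; world [-0.0105  0.0007 -0.0083]
```

Request:
play_rows --pt "-1 -7 6 0.02 0 0 215" --pt "-1 -9 5 0 0 0 215" --pt "-1 -9 5 0 0 0 215"

```text
clock: 11.45
tcp_pos: [0.5259, -0.3749, 0.0886]
orientation: [-2.162, -2.033, -0.268]
contact_force: [4.5, -1.3, 0.6]
grip_width: 0.0151
```

```bash
python3 gt.py .0 1.0 .8 .6 .4; python3 gb.py d
python3 - <<'E'
from h import *
from bench import r,grab_frame
f=grab_frame("wrist"); cv2.imwrite("pics/w10.png",f["color"])
f=cv2.imread("pics/scene_d.png"); cv2.imwrite("pics/s10.png",cv2.resize(f[20:300,200:500],None,fx=2.1,fy=2.1))
E
```

```text
11.45 w 0.0151 F [ 4.5 -1.3  0.6] q [ 0.84  0.68 -0.31  1.61 -0.02  0.99  0.53]
grasp b 1.039 r 0.0720 y -0.0154 turn [0.004 0.008 0.005]
1.0 tool delta [-6.7  0.2  4.1] cur-axes; world [-0.0001 -0.0055 -0.0056]
.8 tool delta [ -1.9 -10.5   8. ] cur-axes; world [-0.0105  0.0007 -0.0083]
.6 tool delta [-2.4 -8.7  9.9] cur-axes; world [-0.0086  0.0006 -0.0102]
.4 tool delta [-2.8 -6.5 11.4] cur-axes; world [-0.0064  0.0004 -0.0117]
scene err px 4.0 b 1.06 at [388.2 167. ]
top err px 2.8 b 0.93 at [379.5 233.4]
grip [ 0.5268 -0.3554  0.1023] gap 0.0076 fwd 0.0368 y 0.0087 up 0.0573 r 0.0682 b 1.0
```

View pics/s10.png

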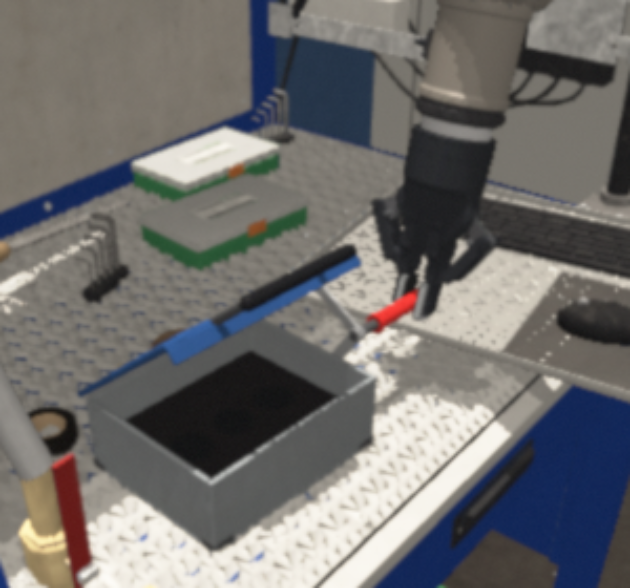

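View pics/w10.png

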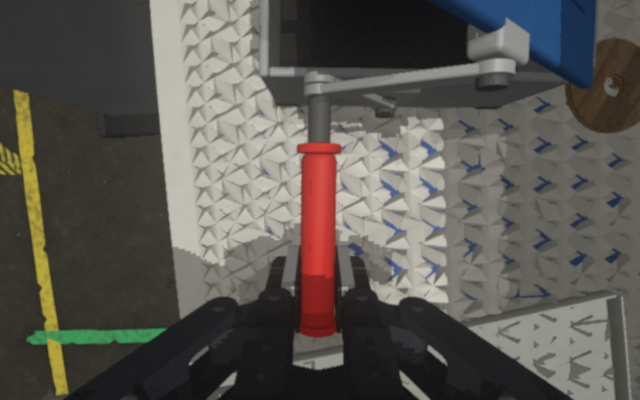

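Going well: the knee is folding, the grip is held and the lid is half closed. I continue down the arc.

Request:
play_rows --pt "-1 -6 7 0 0 0 215" --pt "-1 -6 7 0 0 0 215" --pt "-1 -5 7 0 0 0 215" --pt "-1 -5 7 0 0 0 215"

```text
clock: 12.0
tcp_pos: [0.5012, -0.3729, 0.059]
orientation: [-2.163, -2.03, -0.262]
contact_force: [4.3, -2.7, 1.2]
grip_width: 0.0152
```

```bash
python3 gt.py .0 .6 .4 .24
```

```text
12.0 w 0.0152 F [ 4.3 -2.7  1.2] q [ 0.86  0.69 -0.31  1.68 -0.02  0.92  0.55]
grasp b 0.487 r 0.0693 y -0.0150 turn [0.    0.01  0.003]
.6 tool delta [-4.4  5.9 -6.7] cur-axes; world [ 0.0055 -0.0062  0.0054]
.4 tool delta [-2.8 -6.4 11.4] cur-axes; world [-0.0064  0.0004 -0.0117]
.24 tool delta [-2.4 -3.4  9.9] cur-axes; world [-0.0034  0.0002 -0.0102]
```

Request:
play_rows --pt "-1 -2 8 0 0 0 215" --pt "-1 -2 7 0 0 0 215" --pt "0 0 3 0 0 0 215"

```text
clock: 12.3
tcp_pos: [0.4976, -0.3731, 0.0423]
orientation: [-2.167, -2.031, -0.261]
contact_force: [-8.4, -2.2, 31.6]
grip_width: 0.0149
```

```bash
python3 gt.py .0 .24; python3 gb.py e
python3 - <<'E'
import cv2
f=cv2.imread("pics/scene_e.png"); cv2.imwrite("pics/s11.png",cv2.resize(f[20:300,200:500],None,fx=2.1,fy=2.1))
E
```

```text
12.3 w 0.0149 F [-8.4 -2.2 31.6] q [ 0.86  0.7  -0.3   1.69 -0.01  0.89  0.56]
grasp b 0.238 r 0.0668 y -0.0153 turn [0.003 0.013 0.002]
.24 tool delta [-5.2 -0.2 -1.5] cur-axes; world [-0.0006 -0.0054  0.0003]
scene err px 4.2 b 0.16 at [398.7 191.1]
top err px 3.0 b 0.10 at [375.1 246.6]
grip [ 0.4996 -0.3538  0.0583] gap 0.0037 fwd 0.0641 y 0.0085 up 0.0133 r 0.0655 b 0.205
```

View pics/s11.png

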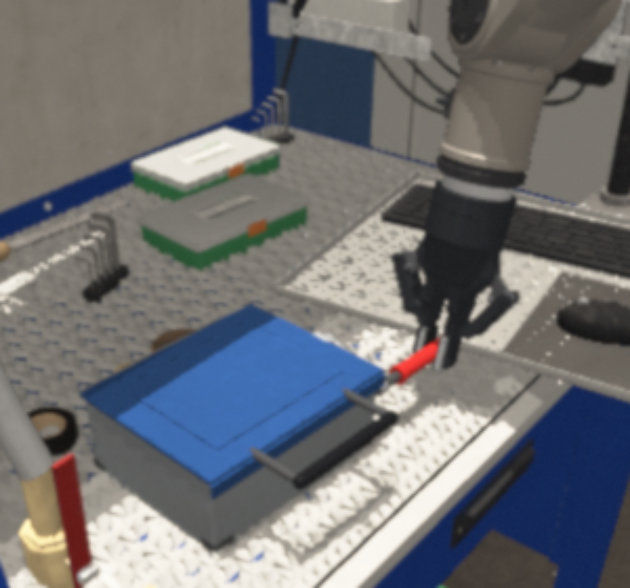

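Request:
play_rows --pt "0 0 -1 0 0 0 215" --pt "0 0 0 0 0 0 150" --pt "0 0 0 0 0 0 120" --pt "0 0 0 0 0 0 120" --pt "0 0 0 0 0 0 120"

```text
clock: 12.9
tcp_pos: [0.4948, -0.3688, 0.0424]
orientation: [-2.156, -2.028, -0.259]
contact_force: [0.1, 0.2, 0.5]
grip_width: 0.0451
```

Request:
play_rows --pt "0 0 -15 0 0 0 120" --pt "0 0 -25 0 0 0 120" --pt "0 0 -35 0 0 0 120" --pt "0 0 -35 0 0 0 120" --pt "0 0 -20 0 0 0 120"

```text
clock: 13.4
tcp_pos: [0.491, -0.3987, 0.171]
orientation: [-2.146, -2.022, -0.257]
contact_force: [0.8, 0.3, 0.4]
grip_width: 0.0454
```

Request:
play_rows --pt "-30 0 -30 0 0 0 120" --pt "-30 0 -30 0 0 0 120" --pt "0 0 0 0 0 0 120" --pt "0 0 0 0 0 0 120" --pt "0 0 0 0 0 0 120"

```text
clock: 13.9
tcp_pos: [0.4881, -0.4754, 0.2244]
orientation: [-2.151, -2.029, -0.258]
contact_force: [-0.7, 0.4, 0.1]
grip_width: 0.0449
```

```bash
python3 gt.py 0; python3 gb.py f
python3 - <<'E'
from h import *
a=dict(np.load("top0.npz"))["color"];b=cv2.imread("pics/top_f.png")
d=cv2.absdiff(a,b).max(2); print("diff px in chest/bystander region",(d[130:280,240:405]>40).sum())
cv2.imwrite("pics/cmp.png",np.vstack([a[120:290,230:410],b[120:290,230:410]]).repeat(1,0)); 
c=np.hstack([cv2.resize(x[120:290,230:410],None,fx=2.2,fy=2.2) for x in (a,b)]); cv2.imwrite("pics/cmp.png",c)
E
```

```text
13.9 w 0.0449 F [-0.7  0.4  0.1] q [ 0.95  0.61 -0.29  1.38 -0.03  1.32  0.65]
grasp b 1.242 r 0.2090 y -0.1182 turn [-0.009  0.004  0.007]
scene err px 0.5 b 0.27 at [402.1 187.6]
top err px 1.1 b 0.28 at [377.8 245.7]
grip [ 0.4992 -0.3603  0.0636] gap 0.0013 fwd 0.064 y 0.002 up 0.0186 r 0.0667 b 0.283
diff px in chest/bystander region 3
```

View pics/cmp.png

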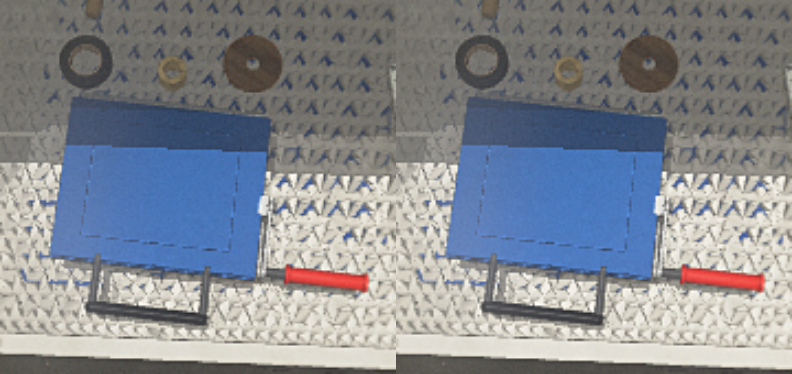

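View pics/scene_f.png

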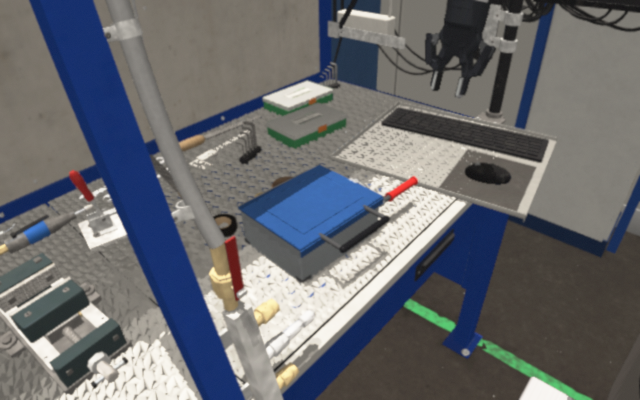

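The final top view matches the starting one: lid at (305,205), red grip at (378,246), with 3 pixels differing, and the tape, bush and discs unmoved. The gripper is clear, so I hand in.

```bash
python3 -c "
from bench import r
print(r.hand_in())"
```

```text
the job is handed in; nothing more can be done
None
```

I raised the lid by its bar until the stay locked, then let go. It stood open by itself for about 3.5 s: the stay measured at its locked angle both right after release and again with the gripper clear. I then pulled the red grip forward past dead centre, carried it down its arc until the lid was fully closed, opened the fingers and backed away.

**Last checks:**
- **Lid and bystanders:** the final top view matches the starting one to within 3 pixels across the chest and bystanders. The lid is shut and the tape, bush and discs are unmoved.
- **Grip position:** its centre in both views is within half a pixel of the start. Triangulation put it at 0.28 rad against 0.24 nominal, about 2.7 mm, which is near the camera calibration error.
- **Time:** the clock read about 14 s of the 69 s allowed, and the robot was touching nothing.

**What disagreed on the way:**
- **Arc offset:** the measured tool path ran 4 to 6 mm outside the computed arcs of both the bar and the grip. I corrected for it during the moves.
- **Forces:** this led to one brief tool-force reading of about 32 N while raising the lid. A second, also about 32 N, came from pressing the lid onto its closed stop.

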